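Third hand at the soldering bench: press a heat sink against the sprung stop

TASK

Take the black finned heat sink out of the parts tray and stand it upright on the green circuit board, fins towards the board's front edge with the black jacks, between the two white lines. Press its flat back squarely against the sprung metal stop with about 10 newtons, so that the stop's pointer is in the green zone, never driving the stop to the end of its travel, and keep the push steady for a couple of seconds so a colleague can screw it on; finish while still holding it pressed there, and leave everything else where it is.

Things in the scene. Friction and masses are not known exactly. Their poses are not given: they have to be found in the camera images.
- heatsink: black aluminium heat sink, 28 (x) by 40 (y) by 45 mm tall, about 70 g, standing in one of the tray's four compartments (which one varies). Origin at the centre of its underside, z up. The flat back is the face at x = +14 mm; six upright fins run from it to x = -14 mm. The outer fins' faces (y = +-20 mm) are plane: grip them from above.
- sink_back (a point): point on the heat sink's flat back, middle of its lower edge (heat sink x = +14 mm, y = 0, z = 0); axes as the heat sink's
- holder: fixed holder, origin on the bench: blue base, x -90 to +110, y +-100 mm; green board, top at z = 20 mm. x points from the front edge (black jacks) to the stop. White lane lines at y = +-25 mm. Parts up to 16 mm tall stand on the board at |y| over 70 mm. Behind the stop (x 64 to 104, |y| under 40 mm) a grey spring housing, top z = 58 mm, with gauge bands yellow, green, red.
- stop: sprung aluminium stop plate, 66 mm wide, 6 thick, 1 to 45 mm above the board. Origin: middle of its front face, at board level; axes as the holder's, where it rests at x = 30, y = 0, z = 20 mm. Pushed along +x it slides up to 16 mm; spring 2 N at once plus 1 N per mm (10 N: 8 mm back). Dark pointer on top: green from 4 to 12 mm (6 to 14 N), yellow below, red beyond.
- tray: fixed yellow parts tray, 180 (x) by 200 mm (y), 24 mm high, 4 mm walls and floor, cross-divided into four compartments of about 84 x 94 mm; origin under its centre. Inner floor 4 mm above the bench.
- relay: blue box relay, 30 x 28 x 28 mm, in the tray; leave alone; origin under its centre
- terminal: green screw terminal block, 30 x 40 x 24 mm, in the tray; leave alone; origin under its centre
- transformer: small transformer, dark core with copper winding, 34 x 34 x 30 mm, in the tray; leave alone; origin under its centre
- flux: small jar with red cap, 36 mm across, 75 mm high; leave alone; origin under its centre
- driver: orange-handled screwdriver, 170 mm, lying on the bench; leave alone
- spool: green solder spool lying flat, 64 mm across, 40 mm high; leave alone; origin under its centre

How it is judged:
On the way, in this order (a step that is already met when the one before it is completed fails the run):
1. the heat sink is lifted clear of the tray (height (world z) of heatsink above 0.04 m and contact force between the fingers and heatsink above 3 N), for 0.2 s.
2. the heat sink stands on the board and its back is pressed against the stop with 6 to 14 N for 2 s (contact force between heatsink and stop between 6 and 14 N and x of sink_back in the frame of stop between -0.004 and 0.004 m and y of sink_back in the frame of stop between -0.006 and 0.006 m and z of heatsink in the frame of holder between 0.017 and 0.0235 m and angle between heatsink's own z axis and vertical below 0.09 rad and angle between the x axis of heatsink and the x axis of holder, either way round below 0.09 rad and linear speed of heatsink below 0.01 m/s and contact force between the fingers and heatsink above 3 N), for 2 s.
At the end, for the whole second after the job is handed in: the program has ended with the gripper still on the heat sink, which stands upright on the board (foot within 3 mm, tilt and turn under 5 degrees), its flat back on the stop, within 6 mm of the stop's middle, at rest, pressing the stop with 6 to 14 N (pointer in the green) (all of step 2); the arm keeps its last pose, push and grip.
It fails at once if the stop is driven to the end of its travel (more than 15 mm back) (x of stop in the frame of holder above 0.045 m).
It fails at once if another part in the tray is disturbed (moved over 20 mm) (distance of any of relay, terminal, transformer from where it was at the start of the episode above 0.02 m).
It fails at once if the jar, screwdriver or spool is disturbed (moved over 20 mm) (distance of any of flux, driver, spool from where it was at the start of the episode above 0.02 m).
It also fails if it takes over 48 s, if anything falls off the work surface, if the arm or the gripper's body presses on something with over 40 N, if the wrist force passes 120 N, or if a joint passes its speed limit or range.

ROBOT

A 6-joint arm with a two-finger parallel gripper is mounted at the origin on the work surface. World frame = base frame: x ahead of the robot, y to its left, z up, the work surface at z = 0. Lengths are in m, angles in rad, forces in N, time in s.
With the tool pointing down it reaches from about 0.325 to 0.9 m from the base axis. Payload 6.1 kg.
Tool frame: the origin (TCP) lies midway between the tips of the shut fingers; the grasp point (between the pads) lies 19 mm behind it; z points along the fingers, y is the line along which they close (so a half turn about z gives the same grasp; the last joint's range is limited). The gripper opens to 85 mm and grips with 20 to 120 N. Pads are 22 mm wide; open, the fingers measure 114 mm over their backs; the gripper's body (76 mm by 85 mm) begins 54 mm behind the grasp point. The pads swing forward as they close: fully open they stand 13 mm farther back than shut.
Start: joints at [-1.443, 0.22, 1.526, -0, 1.395, -0.126], TCP at [0.157, -0.605, 0.231] pointing down, gripper open.
Joint ranges: [-2.98, 2.98], [-0.91, 2.08], [0.09, 2.57], [-1.24, 4.39], [0.2, 2.65], [-2.68, 2.68]. Speed limits (rad/s): [2.57, 2.57, 3.01, 3.14, 3.14, 3.14].

INTERFACE

Orientations are given as [roll, pitch, yaw] about the fixed x, y, z axes, in that order (R = Rz(yaw) Ry(pitch) Rx(roll)).
In Python, from plant import manip, kin, eyes, finder, monitor gives the robot as it stands. Calls block until the motion is done:
- manip.movep(position, orientation): joint-space move of the TCP to a pose.
- manip.move_l(position, feed=0.15, rotation=None, max_force=None): straight line of the TCP; rotation=None keeps the orientation; feed is the mean speed in m/s. With max_force (N) it stops when the force on the tool has changed by that much, and returns True; else False.
- manip.set_joints(angles): joint-space move.
- manip.gripper_to(opening, f_grip=None): finger opening in m; f_grip is the grip in N (None keeps the last); returns when the fingers have stopped.
- manip.hold(seconds).
- kin.inverse_kinematics(position, orientation): joint angles nearest the present ones, or None.
- eyes.get_image(name): name is "side" or "top" or "wrist"; returns (picture, depth): 420x560x3 uint8, red, green, blue; 420x560 float32, m along the optical axis (not along the pixel's ray), 0 where there is no reading.
- eyes.get_calibration(name): a dict with "intrinsics" (3x3 intrinsics, pixels), "dist_coeffs" ([k1, k2, p1, p2, k3] as OpenCV has them; the pictures are not rectified), "world_from_camera" (4x4, takes a point from camera to world coordinates). Camera axes: x right, y down, z forward; pixel columns grow to the right and rows downward; lengths in m; the calibration is good to about 2 mm. A picture is of the moment at which its call begins: read the wrist's pose just before it. get_calibration takes no time and is no camera call; for the wrist camera it gives the pose at the moment of the call.
A pose or a line that the arm cannot do raises manip.Unreachable and nothing moves.
- manip.job_done(): hands the job in; it is judged then, once.
Trained networks look in the newest picture that a camera, given by its name, has taken for a name from the list of things; names that differ only in an ending like _2 or _b are one class to them, and where a whole thing is asked for, a point or a joint stands for the part that bears it (a point fixed in the world has none). Each returns a list of dicts, best first, with "confidence" (0 to 1); they miss things now and then, are a little off and sometimes report something else, mostly with a low value. They report only what shows in the picture. A call takes as long as a camera call.
- finder.silhouettes(target, camera): "region" (420x560 bool, what is visible of it) and "uv" ([column, row] in pixels, amid what is visible of it).
Readings, each from a call of its own:
- monitor.read_time_s(): time.
- monitor.read_q(): joint angles.
- monitor.read_joint_velocities(): joint speeds.
- monitor.read_joint_torque(): joint torques, N m.
- monitor.read_eef_pos(): TCP position.
- monitor.read_tcp_rot(): TCP orientation.
- monitor.read_ft_force(): force on the tool from outside, world axes, zero at the start.
- monitor.read_torque(): the same for the moment, N m.
- monitor.read_opening(): finger opening in m.
- monitor.read_grasp_force(): force on a finger pad.
Only numpy, scipy, OpenCV 4.12 (cv2) and the standard library are available. Lean on these libraries where they do the work, as an engineer would, in place of code of your own. Each camera call takes 0.05 s, during which the arm holds its last target. There are 200 camera calls.

## Working session

There is one attempt and no reset: what is moved stays moved. The work goes in short steps, each a Python script; the robot and the scene stay as the last script left them, time stands still between calls to the robot, and variables do not carry over. Pictures are saved under pics/ and viewed, at most 10 in all, crops included, and the job is handed in when it is done.

```bash
mkdir -p pics; ls; cat > h.py <<'E'
import numpy as np, cv2
from plant import manip, kin, eyes, finder, monitor
def cloud(name, depth, region):
    c=eyes.get_calibration(name); v,u=np.nonzero(region&(depth>0))
    K=np.array(c["intrinsics"],float); d=np.array(c["dist_coeffs"],float)
    n=cv2.undistortPoints(np.c_[u,v].astype(float).reshape(-1,1,2),K,d).reshape(-1,2)
    z=depth[v,u][:,None]; T=np.array(c["world_from_camera"])
    return np.hstack([n*z,z])@T[:3,:3].T+T[:3,3]
def save(n,p): cv2.imwrite(f"pics/{n}.png",p[:,:,::-1])
E
python3 - <<'E'
from h import *
ims={}
for c in("top","side"):
    p,d=eyes.get_image(c); save(c+"1",p); ims[c]=d
    print(c,np.round(eyes.get_calibration(c)["world_from_camera"],3).tolist())
    for n in("heatsink","holder","stop","tray","relay","terminal","transformer","flux","spool","driver"):
        for r in finder.silhouettes(n,c)[:2]:
            P=cloud(c,ims[c],r["region"])
            if len(P): print(n,round(r["confidence"],2),np.round(r["uv"]),len(P),np.round(np.percentile(P,[2,50,98],axis=0),3).tolist())
E
```

```text
pics
plant.py
top [[0.007, -0.992, 0.13, 0.457], [-1.0, -0.008, -0.009, 0.066], [0.01, -0.129, -0.992, 1.116], [0.0, 0.0, 0.0, 1.0]]
heatsink 0.77 [422. 255.] 285 [[0.474, -0.312, 0.01], [0.495, -0.291, 0.042], [0.515, -0.272, 0.052]]
holder 0.9 [224. 236.] 6634 [[0.444, 0.077, 0.009], [0.54, 0.175, 0.02], [0.638, 0.273, 0.061]]
stop 0.53 [220. 220.] 224 [[0.558, 0.149, 0.019], [0.569, 0.183, 0.056], [0.595, 0.211, 0.068]]
tray 0.67 [393. 268.] 5597 [[0.369, -0.337, 0.0], [0.461, -0.234, 0.005], [0.558, -0.131, 0.026]]
relay 0.62 [372. 284.] 170 [[0.409, -0.192, 0.017], [0.425, -0.177, 0.032], [0.44, -0.163, 0.036]]
terminal 0.6 [377. 248.] 250 [[0.495, -0.214, 0.004], [0.511, -0.192, 0.022], [0.527, -0.173, 0.031]]
transformer 0.75 [314. 153.] 236 [[0.729, -0.051, 0.009], [0.739, -0.034, 0.073], [0.758, -0.02, 0.079]]
transformer 0.66 [411. 290.] 235 [[0.393, -0.289, 0.003], [0.41, -0.27, 0.032], [0.426, -0.256, 0.038]]
flux 0.71 [315. 151.] 250 [[0.729, -0.051, 0.017], [0.74, -0.034, 0.073], [0.761, -0.019, 0.079]]
flux 0.46 [425. 149.] 356 [[0.713, -0.328, 0.011], [0.756, -0.311, 
[... 839 characters left out ...]
9]]
tray 0.59 [259. 317.] 5257 [[0.368, -0.344, 0.0], [0.46, -0.243, 0.004], [0.558, -0.128, 0.024]]
relay 0.73 [234. 298.] 258 [[0.408, -0.196, 0.003], [0.425, -0.187, 0.027], [0.443, -0.166, 0.033]]
terminal 0.55 [277. 295.] 276 [[0.496, -0.215, 0.004], [0.512, -0.2, 0.019], [0.528, -0.172, 0.029]]
transformer 0.68 [234. 333.] 346 [[0.393, -0.293, 0.002], [0.41, -0.281, 0.028], [0.429, -0.239, 0.034]]
flux 0.89 [346. 236.] 363 [[0.731, -0.056, 0.0], [0.744, -0.048, 0.045], [0.789, -0.005, 0.075]]
spool 0.83 [237. 166.] 274 [[0.486, 0.399, -0.0], [0.513, 0.413, 0.028], [0.544, 0.457, 0.041]]
driver 0.81 [393. 322.] 540 [[0.645, -0.332, 0.005], [0.752, -0.321, 0.019], [0.798, -0.305, 0.025]]
```

```bash
python3 - <<'E'
from h import *
print(monitor.read_time_s(), monitor.read_tcp_rot(),monitor.read_q())
def look(n,x,y,z):
    manip.movep([x,y,z],[np.pi,0,0]); manip.hold(.3)
    T=np.array(eyes.get_calibration("wrist")["world_from_camera"]); 
    p,d=eyes.get_image("wrist"); save(n,p); np.savez(n+".npz",d=d,p=p,T=T)
    print(n,np.round(T,3).tolist(),monitor.read_time_s(),monitor.read_eef_pos(),np.round(monitor.read_q(),2))
    return d
d=look("w_sink",.46,-.29,.25)
for r in finder.silhouettes("heatsink","wrist")[:2]:
    P=cloud("wrist",d,r["region"]); print(r["confidence"],r["uv"],len(P),np.round(np.percentile(P,[2,50,98],axis=0),4).tolist())
    t=P[P[:,2]>.043]; print(len(t), cv2.minAreaRect((t[:,:2]*1000).astype(np.float32)))
d=look("w_hold",.53,.165,.33)
for n in("stop","holder"):
  for r in finder.silhouettes(n,"wrist")[:2]:
    P=cloud("wrist",d,r["region"]); print(n,r["confidence"],r["uv"],len(P),np.round(np.percentile(P,[2,50,98],axis=0),4).tolist())
E
python3 -c "
import cv2,numpy as np
a=cv2.imread('pics/top1.png');cv2.imwrite('pics/top1c.png',cv2.resize(a[100:360,60:480],None,fx=1.9,fy=1.9))
a=np.vstack([cv2.imread('pics/w_sink.png')[:,:],cv2.imread('pics/w_hold.png')]);cv2.imwrite('pics/w2.png',cv2.resize(np.hstack([a[:420],a[420:]]),(800,300)))"
```

```text
1.1 [-3.14155825e+00  1.54003248e-05  2.53822934e-01] [-1.44310476e+00  2.20384257e-01  1.52652840e+00 -1.99134373e-05
  1.39471219e+00 -1.26127883e-01]
w_sink [[-0.001, -0.964, -0.265, 0.528], [-1.0, 0.001, 0.001, -0.292], [-0.0, 0.265, -0.964, 0.393], [0.0, 0.0, 0.0, 1.0]] 3.0583 [ 0.45975621 -0.29042499  0.24990261] [-0.71  0.01  1.72 -0.    1.41  0.86]
0.65 [285.8, 153.1] 660 [[0.4761, -0.3139, 0.0037], [0.4951, -0.2984, 0.0485], [0.5159, -0.2803, 0.0505]]
433 ((496.6099853515625, -294.2334899902344), (39.330047607421875, 27.984676361083984), 52.756595611572266)
w_hold [[-0.001, -0.964, -0.265, 0.598], [-1.0, 0.001, 0.0, 0.163], [-0.0, 0.265, -0.964, 0.473], [0.0, 0.0, 0.0, 1.0]] 5.1667 [0.53013067 0.16449501 0.32992075] [ 0.16  0.01  1.58 -0.    1.56  1.73]
stop 0.83 [264.2, 147.5] 739 [[0.558, 0.1491, 0.0134], [0.5733, 0.1822, 0.0537], [0.5991, 0.2096, 0.0667]]
holder 0.6 [274.9, 155.3] 17620 [[0.4487, 0.0766, 0.011], [0.5529, 0.174, 0.0202], [0.6443, 0.2738, 0.0615]]
```

View pics/w_sink.png

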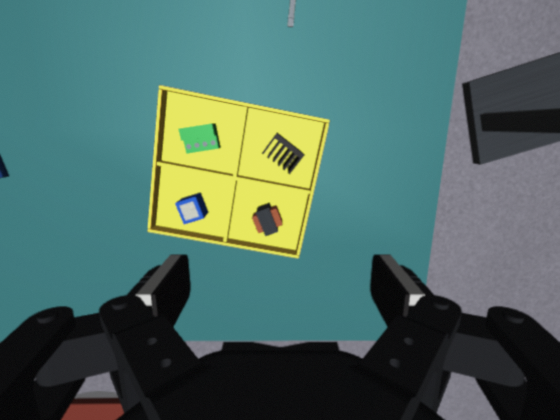

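View pics/w_hold.png

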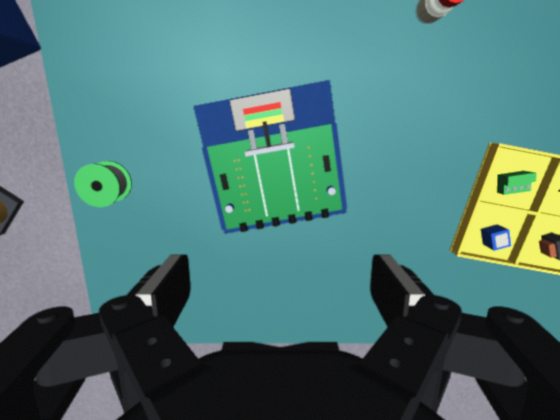

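View pics/top1c.png

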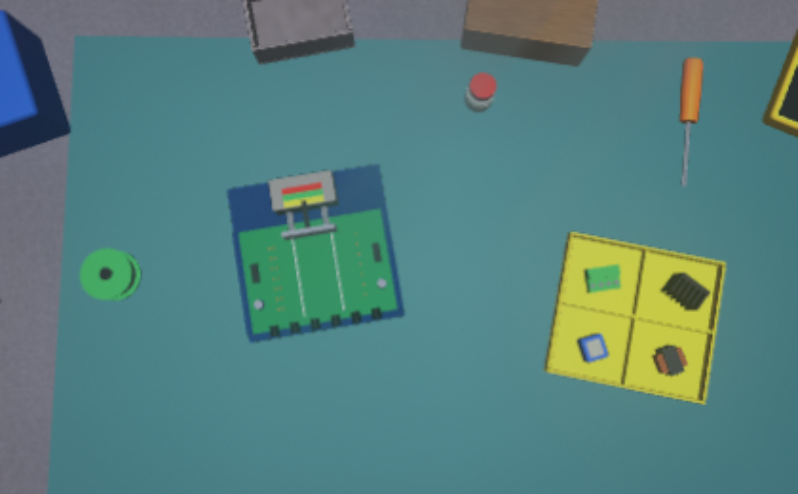

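```bash
python3 - <<'E'
from h import *
c=eyes.get_calibration("wrist");K=np.array(c["intrinsics"],float);D=np.array(c["dist_coeffs"],float)
print(K.tolist(),D)
def plane(T,uv,z):
    n=cv2.undistortPoints(np.array(uv,float).reshape(-1,1,2),K,D).reshape(-1,2)
    r=np.c_[n,np.ones(len(n))]@T[:3,:3].T; s=(z-T[2,3])/r[:,2]; return T[:3,3]+r*s[:,None]
f=np.load("w_hold.npz"); T=f["T"]; p=f["p"]; 
# white lane lines
w=(p.min(2)>150); w[:160]=0; w[212:]=0; w[:,:240]=0; w[:,310:]=0
n,l,st,_=cv2.connectedComponentsWithStats(w.astype(np.uint8))
for i in range(1,n):
    if st[i,4]<15: continue
    v,u=np.nonzero(l==i); X=plane(T,np.c_[u,v],.02)
    vx,vy,x0,y0=cv2.fitLine((X[:,:2]*1000).astype(np.float32),cv2.DIST_HUBER,0,.01,.01).ravel()
    print("line",st[i].tolist(),np.degrees(np.arctan2(vy,vx)),x0,y0)
# board green outline, jacks etc
hsv=cv2.cvtColor(p,cv2.COLOR_RGB2HSV)
def rect(lo,hi,z,box):
    m=cv2.inRange(hsv,lo,hi); b=np.zeros_like(m); b[box[0]:box[1],box[2]:box[3]]=1; m*=b
    v,u=np.nonzero(m); X=plane(T,np.c_[u,v],z); print("rect",len(u),cv2.minAreaRect((X[:,:2]*1000).astype(np.float32)))
print("green hsv",hsv[180,235],"blue",hsv[115,205],"mat",hsv[60,150])
rect((55,120,60),(72,255,255),.02,(110,240,195,350))
# stop region
a=p[70:240,190:350]; f2=np.load("w_sink.npz"); b=f2["p"][80:260,140:340]
cv2.imwrite("pics/z.png",np.hstack([cv2.resize(a,(400,425),interpolation=2),cv2.resize(b[35:115,95:195],(400,425),interpolation=2)])[:,:,::-1])
# tray outline
p=f2["p"];hsv=cv2.cvtColor(p,cv2.COLOR_RGB2HSV)
T=f2["T"]
m=cv2.inRange(hsv,(20,120,150),(35,255,255)); n,l,st,_=cv2.connectedComponentsWithStats(m); i=1+st[1:,4].argmax()
v,u=np.nonzero(l==i);X=plane(T,np.c_[u,v],.024); print("tray",cv2.minAreaRect((X[:,:2]*1000).astype(np.float32)))
E
```

```text
[[302.0679749600621, 0.0, 279.89749599238695], [0.0, 302.0679749600621, 207.7240863343139], [0.0, 0.0, 1.0]] [0.01379648 0.         0.         0.         0.        ]
line [255, 160, 12, 52, 103] 10.152982 510.2459 193.25165
line [289, 160, 10, 50, 90] 10.261848 512.07874 142.64568
green hsv [ 71 169 172] blue [110 184 140] mat [ 92 107 171]
rect 8486 ((536.0671997070312, 172.37847900390625), (160.58059692382812, 180.26580810546875), 10.077208518981934)
tray ((464.5440673828125, -234.58299255371094), (198.9541015625, 178.91384887695312), 79.09457397460938)
```

View pics/z.png

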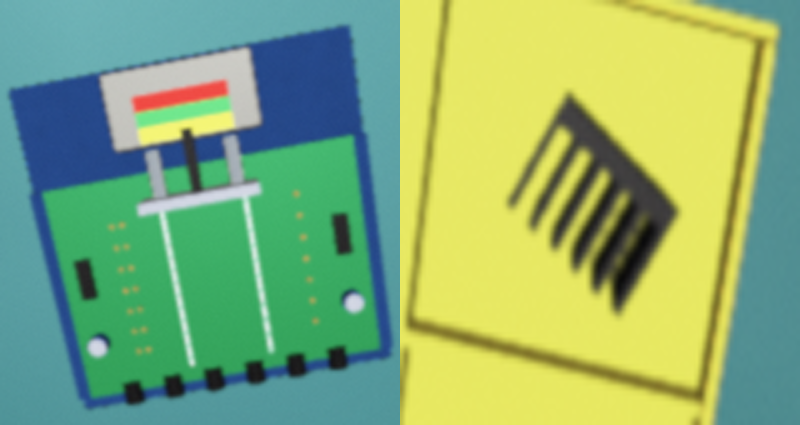

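```bash
python3 - <<'E'
from h import *
ys=np.radians(-37.3); e=np.array([np.cos(ys),np.sin(ys)])
c=np.array([.4966,-.2942])-.003*e
manip.gripper_to(.050,f_grip=50)
R=[np.pi,0,ys]
manip.movep([*c,.12],R)
print(manip.move_l([*c,.012],feed=.08,max_force=8), monitor.read_eef_pos(),monitor.read_opening(),monitor.read_ft_force())
manip.gripper_to(.03,f_grip=50)
print(monitor.read_opening(),monitor.read_grasp_force(),monitor.read_eef_pos(),monitor.read_time_s())
if monitor.read_opening()>.036:
    manip.move_l([*c,.13],feed=.1); manip.hold(.2)
    print(monitor.read_opening(),monitor.read_grasp_force(),monitor.read_ft_force(),monitor.read_time_s())
    yh=np.radians(10.2); a=np.array([np.cos(yh),np.sin(yh)]); n=np.array([-a[1],a[0]])
    q=.555*a+.0748*n
    manip.movep([*q,.13],[np.pi,0,yh]); manip.hold(.2)
    p,d=eyes.get_image("side"); save("carry",cv2.resize(p[90:330,150:420],None,fx=2.2,fy=2.2))
    p,d=eyes.get_image("wrist"); save("carryw",p)
    print(monitor.read_eef_pos(),monitor.read_ft_force(),monitor.read_time_s())
E
```

```text
False [ 0.49469302 -0.29273779  0.01269402] 0.050106960223824465 [-0.07556369 -0.39306599  0.41608003]
0.03943630113570161 50.55361747741699 [ 0.49479459 -0.29282448  0.0128244 ] 9.2833
0.0396003302993526 50.35526141524315 [-0.13425376  0.72923643 -0.65789638] 10.8167
[0.53319528 0.17125652 0.12997943] [-0.18369235 -0.2485552  -0.97198449] 12.8167
```

View pics/carry.png

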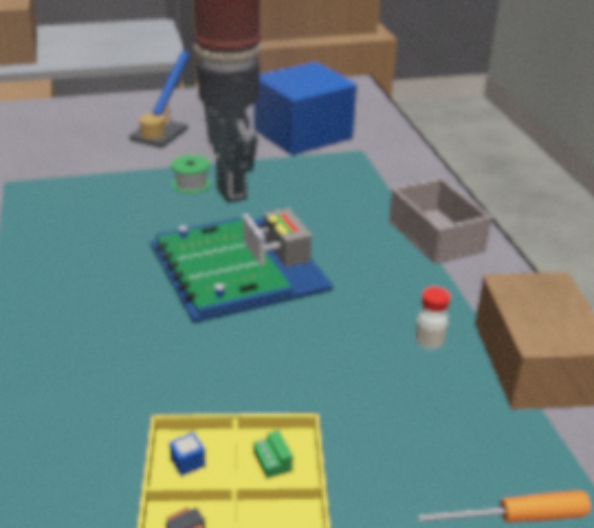

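The side view shows the heat sink held upright between the fingers (about 235,185), above the board in front of the stop (255,238). I'll lower it next, with a force limit.

```bash
python3 - <<'E'
from h import *
yh=np.radians(10.2); a=np.array([np.cos(yh),np.sin(yh)]); n=np.array([-a[1],a[0]])
q=.555*a+.0748*n
manip.move_l([*q,.045],feed=.1); manip.hold(.2)
print(monitor.read_eef_pos(), monitor.read_ft_force())
t=manip.move_l([*q,.025],feed=.015,max_force=4)
z=monitor.read_eef_pos()[2]; print("touch",t,z,monitor.read_ft_force())
z0=z+.0012 if t else .0293
manip.move_l([*q,z0],feed=.02); manip.hold(.3)
F=np.mean([monitor.read_ft_force() for _ in range(5)],0); print(monitor.read_eef_pos(),F,monitor.read_time_s())
np.savez("st.npz",z0=z0,F=F)
p,d=eyes.get_image("side"); save("low",cv2.resize(p[160:250,200:320],None,fx=5,fy=5,interpolation=2))
T=np.array(eyes.get_calibration("wrist")["world_from_camera"]); p,d=eyes.get_image("wrist"); save("loww",p)
print([ (r["confidence"],r["uv"]) for r in finder.silhouettes("heatsink","wrist")])
E
```

```text
[0.53360089 0.17199592 0.04581162] [-0.19408716  0.14261413 -0.43934751]
touch True 0.02883221476954346 [0.89674578 0.88474966 4.02045832]
[0.53279631 0.17185    0.02982636] [ 0.28401061  0.59338384 -1.2449284 ] 15.575
[(0.63, [279.5, 267.6])]
```

View pics/low.png

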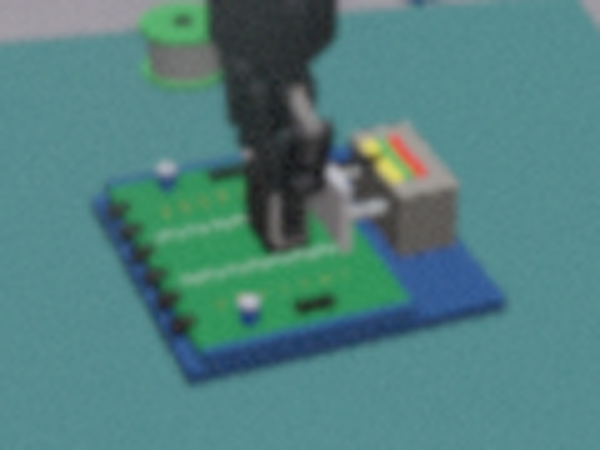

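View pics/loww.png

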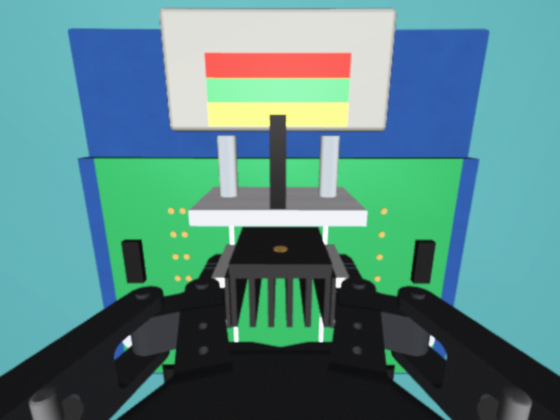

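The wrist view shows the sink centred at column 280, on the stop's middle. It is square to the stop, with its fins towards the jacks, so I'll push now.

```bash
python3 - <<'E'
from h import *
yh=np.radians(10.2); a=np.array([np.cos(yh),np.sin(yh)]); n=np.array([-a[1],a[0]])
s=np.load("st.npz"); z0=float(s["z0"]); F0=s["F"]
P=lambda x:[*(x*a+.0748*n),z0]
def f(k=8): return (np.mean([monitor.read_ft_force() for _ in range(k)],0)-F0)
t=manip.move_l(P(.590),feed=.012,max_force=3)
x=float(np.array(monitor.read_eef_pos()[:2])@a); print("contact",t,x,f(),monitor.read_time_s())
if t:
    xc=x
    while True:
        manip.hold(.15); F=f(); push=-F[:2]@a
        print(round(x-xc,4),round(push,2),np.round(F,2),np.round(monitor.read_eef_pos(),4),np.round(monitor.read_time_s(),2))
        if push>9.3 or x-xc>.0085: break
        x+=min(.003,max(.0007,(10-push)*.001*.8)); manip.move_l(P(x),feed=.01)
    np.savez("st2.npz",x=x)
    manip.hold(.3); print(-f()[:2]@a,monitor.read_grasp_force(),monitor.read_opening(),monitor.read_tcp_rot(),monitor.read_time_s())
    p,d=eyes.get_image("wrist"); save("press",p)
E
```

```text
contact True 0.5702069762403504 [-2.79329629  0.10503282  1.4878188 ] 17.2417
0.0 1.62 [-1.46 -1.02  1.78] [0.5477 0.1746 0.0289] 17.39
0.003 4.9 [-4.69 -1.62 -1.58] [0.5502 0.175  0.0295] 18.02
0.006 7.51 [-7.1  -2.96 -0.03] [0.5528 0.1755 0.0296] 18.62
0.008 9.27 [-9.13 -1.62  1.05] [0.5544 0.1758 0.0296] 19.12
0.0087 8.88 [-8.67 -1.96  2.31] [0.555  0.1759 0.0296] 19.52
9.584716132008134 50.70318974554539 0.038964071577815576 [3.14152671 0.00907986 0.17818668] 19.825
```

View pics/press.png

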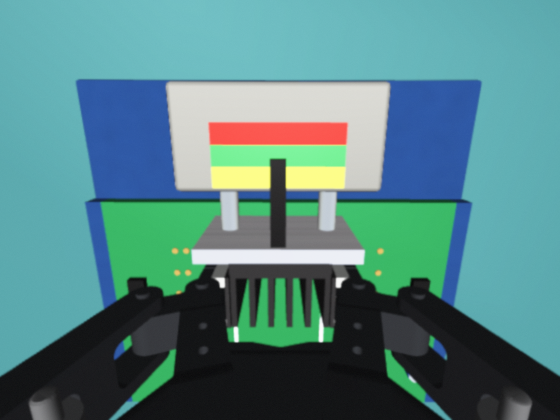

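The pointer tip (278,160) is in the green band (rows 145-166), and the sink's back is flush on the stop. I'll settle it onto the board gently, hold it there and check.

```bash
python3 - <<'E'
from h import *
yh=np.radians(10.2); a=np.array([np.cos(yh),np.sin(yh)]); n=np.array([-a[1],a[0]])
F0=np.load("st.npz")["F"]; p=np.array(monitor.read_eef_pos()); x=float(np.load("st2.npz")["x"])
z0=float(np.load("st.npz")["z0"])
print(manip.move_l([*(x*a+.0748*n),z0-.0012],feed=.004,max_force=3))
for _ in range(4):
    manip.hold(.9); F=np.mean([monitor.read_ft_force() for _ in range(8)],0)-F0
    print(round(-F[:2]@a,2),np.round(F,2),np.round(monitor.read_eef_pos(),4),monitor.read_grasp_force(),monitor.read_time_s())
E
```

```text
True
5.49 [-5.33 -1.41  6.45] [0.5535 0.1756 0.029 ] 51.57564952969551 20.9917
5.75 [-5.56 -1.54  6.31] [0.5535 0.1756 0.029 ] 51.57432585954666 21.8917
5.95 [-5.84 -1.14  6.98] [0.5534 0.1756 0.0289] 51.575336158275604 22.7917
5.24 [-5.1  -1.26  6.84] [0.5534 0.1756 0.0289] 51.57550245523453 23.6917
```

The guarded stop eased the push and loaded the foot. I'll go back to the earlier pose, which was already good.

```bash
python3 - <<'E'
from h import *
yh=np.radians(10.2); a=np.array([np.cos(yh),np.sin(yh)]); n=np.array([-a[1],a[0]])
F0=np.load("st.npz")["F"]; x=float(np.load("st2.npz")["x"]); z0=float(np.load("st.npz")["z0"])
manip.move_l([*(x*a+.0748*n),z0],feed=.005)
for _ in range(3):
    manip.hold(1); F=np.mean([monitor.read_ft_force() for _ in range(8)],0)-F0
    print(round(-F[:2]@a,2),np.round(F,2),np.round(monitor.read_eef_pos(),4),monitor.read_grasp_force(),monitor.read_time_s())
p,d=eyes.get_image("wrist"); save("press2",p)
E
```

```text
9.38 [-9.21 -1.8   0.31] [0.5545 0.1758 0.0291] 50.72050005197525 25.9917
9.6 [-9.36 -2.17 -0.02] [0.5545 0.1758 0.0292] 50.71970500051975 26.9917
9.52 [-9.39 -1.54 -0.57] [0.5545 0.1758 0.0291] 50.72014823555946 27.9917
```

View pics/press2.png

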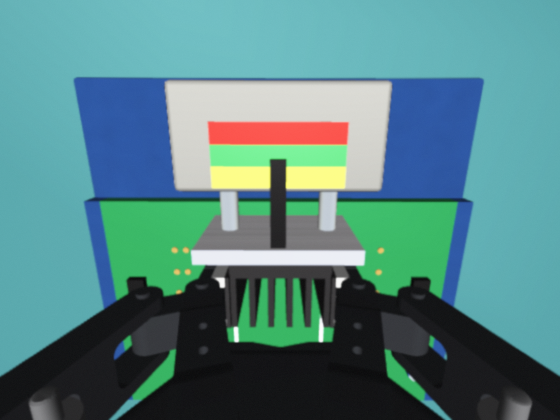

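The push has held at a steady 9.5 N for over 2 s. The pointer (278,160) is in the green, and the sink is flush and centred.

```bash
python3 -c "
from h import *
print(manip.job_done())"
```

```text
the job is handed in; nothing more can be done
None
```

I handed the job in with the heat sink still gripped, upright and centred on the board with its fins towards the jacks; its back presses the stop at a steady 9.5 N or so, pointer in the green. The robot returned no verdict.

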